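Slide the circuit-board carrier home and bolt it

TASK

On the assembly fixture, push the circuit-board carrier along its rails with your fingertips until you feel it drop fully into the locating notches. Then push the slide bolt beside it all the way in, so that its tongue reaches over the carrier's edge. Do not lift or tip the carrier, leave the other things on the bench where they are, and finish with the hand clear.

Things in the scene. Friction and masses are not known exactly. Their poses are not given: they have to be found in the camera images.
- fixture: rail fixture, fixed to the bench: base plate 245 x 150 x 10 mm, two steel rails between black side guides. Origin on the bench under its mid-width; +x = push direction (away from the robot, turned up to 40 degrees either way), +y left, z up. Rails x -130 to 115 mm, tops 45 mm up, 56 mm gap between them; guides |y| 56 to 66 mm, 60 mm high. Rail notches 18 long, 6 deep, at x 12 and 88
- carrier: loose dark grey plate 110 x 110 x 12 mm with a green circuit board, 0.3 to 0.65 kg, on four feet 14 long, 8 high. Origin at its centre in plan, level with the feet's undersides; axes as the fixture's. Plate 8 to 20 mm above the origin, board parts to 30. Starts riding on the rail tops (origin 45 mm above the bench), 70 to 120 mm short of the nest; needs 1 to 5 N to slide
- push_edge (a point): middle of the carrier's rear face (upright edge of the plate nearest the robot, 12 mm tall; this point is half-way up, 14 mm above the carrier's origin). Free space behind it; fingertips may go down to the rail tops there. About 35 mm/s is a good pushing speed
- nest (a point): point on the fixture where the carrier's origin lies when seated: 39 mm above the bench, fixture x = 50, y = 0 mm; axes as the fixture's. All four feet reach their notches together here; the carrier drops 6 mm and the notches' ends stop it (2 mm play either way)
- bolt (a joint): slide bolt on the fixture's left side, in m: 0 = withdrawn, 0.026 = fully in (end stop). Moves along the fixture's -y, needs about 2 N, stays where left; starts at 0 to 0.004. Fully in, its steel tongue (26 x 50 x 5 mm, underside 62.5 mm above the bench) reaches 13 mm over the seated carrier's left edge, 3.5 mm above it; a carrier still riding on the rails blocks it
- bolt_knob (a point): middle of the bolt's upright round black knob (15 mm diameter, 67.5 to 97.5 mm above the bench, this point 82.5 mm), moves with the bolt; at joint 0 it is at fixture x = 75, y = 86.5 mm. Beyond it (+y) the tongue plate, top 67.5 mm above the bench, goes on to y = 117.5 and the black bracket, 60.5 mm high, to y = 123.5 mm
- spool: aluminium solder-wire spool standing on its flange, 54 diameter, 32 high; on the table just right of the fixture (seen along the push direction). Origin under its centre. Leave alone.
- flux: small jar with a white lid, 38 diameter, 55 high; on the table just left of the fixture, level with the rear half of the rails. Origin under its centre. Leave alone.
- driver: screwdriver lying down, 160 long; right part of the bench. Origin under its centre. Leave alone.
- mouse: black computer mouse, 105 x 60 x 34; left part of the bench, far side. Origin under its centre. Leave alone.
- meter: green and black handheld multimeter lying on its back, 165 x 85 x 47; left part of the bench. Origin under its centre. Leave alone.
- cleaner: upright white-capped bottle, 50 diameter, 120 high; right part of the bench, far side. Origin under its centre. Leave alone.
- parts_dish: low steel bowl, 80 diameter, 28 high; right part of the bench. Origin under its centre. Leave alone.
There are look-alikes about, which are no part of the job. What is shaped like the carrier but orange is not meant.

How it is judged:
By the outcome, as a careful person would: the job done as asked, in the order asked, and still so for the second after the job is handed in, with the robot touching nothing.
It also fails if it takes over 42 s, if anything falls off the work surface, if the arm or the gripper's body presses on something with over 40 N, if the wrist force passes 120 N, or if a joint passes its speed limit or range.

ROBOT

A 6-joint arm with a two-finger parallel gripper is mounted at the origin on the work surface. World frame = base frame: x ahead of the robot, y to its left, z up, the work surface at z = 0. Lengths are in m, angles in rad, forces in N, time in s.
With the tool pointing down it reaches from about 0.375 to 0.9 m from the base axis. Payload 3.1 kg.
Tool frame: the origin (TCP) lies midway between the tips of the shut fingers; the grasp point (between the pads) lies manip.hold_point_z behind it (manip.hold_point_z is the distance from the TCP to the grasp point, in m); z points along the fingers, y is the line along which they close (so a half turn about z gives the same grasp; the last joint's range is limited). The gripper opens to 85 mm and grips with 20 to 120 N. Pads are 22 mm wide; open, the fingers measure 114 mm over their backs; the gripper's body (76 mm by 85 mm) begins 54 mm behind the grasp point. The pads swing forward as they close: fully open they stand 13 mm farther back than shut.
Start: joints at [1.151, 0.527, 1.433, -0, 1.181, -0.178], TCP at [0.149, 0.607, 0.231] pointing down, gripper open.
Joint ranges: [-3.08, 3.08], [-0.75, 2.2], [0.22, 2.44], [-1.43, 4.57], [0, 2.65], [-2.85, 2.85]. Speed limits (rad/s): [2.79, 2.79, 3.14, 3.14, 3.14, 3.14].

INTERFACE

Orientations are given as [roll, pitch, yaw] about the fixed x, y, z axes, in that order (R = Rz(yaw) Ry(pitch) Rx(roll)).
In Python, from station import monitor, imaging, job, manip gives the robot as it stands. The module is installed in compiled form; this text tells all that it offers.
- The arm moves only by the tool drive_tool, never from a script. Its argument "motion" is a list of rows, each an object of numbers: "tx", "ty", "tz": the shift along the tool's x, y, z in m; "ax", "ay", "az": the turn, a rotation vector about the tool's x, y, z in rad; "fingers": the closure, from -1 (fully open) to 1 (shut). A call has 1 to 8 rows; each row is the pose to reach, as a shift and turn from the pose commanded when the call began, along the tool's axes at that moment; what a row does not reach only later rows make up. A row lasts 1/12 s, in which the tool goes at most 41.7 mm and 7.16 degrees, less where a joint would pass 70% of its speed; a pose out of reach is approached as far as the arm can. A call with a gripper value outside its range is refused whole. The fingers move at their own pace and stop on an object; the grip force is fixed at half the most. Time passes only in rows, so rows that repeat a pose let the fingers close. It gives the time, the measured TCP pose, the force, the opening and the grip force at its end, in the units of the state.
- monitor.read_state(): the state, without advancing time (a new reading comes with each control period).
- imaging.camera(name): name is "scene" or "top"; returns a dict with "img" (384x512x3 uint8, blue, green, red), "intrinsics" (3x3 intrinsics, pixels), "rvec" (rotation vector, rad) and "tvec" (3), from world to camera coordinates, as OpenCV has them. Camera axes: x right, y down, z forward; pixel columns grow to the right and rows downward; lengths in m; the calibration is good to about 2 mm. A picture is of the moment at which its call begins. There is no depth.
- job.hand_in(): hands the job in; it is judged then, once.
The state is a dict: "time_s": time; "q": joint angles; "qvel": joint speeds; "tau": joint torques, N m; "ee_pos": TCP position; "tcp_rot": TCP orientation; "wrist_force": force on the tool from outside, world axes, zero at the start; "wrist_torque": the same for the moment, N m; "gripper_width": finger opening in m; "grasp_force": force on a finger pad.
Only numpy, scipy, OpenCV 4.12 (cv2) and the standard library are available. Lean on these libraries where they do the work, as an engineer would, in place of code of your own. Each camera call takes 0.05 s, during which the arm holds its last target. There are 200 camera calls.

## Working session

There is one attempt and no reset: what is moved stays moved. The work goes in short steps, Python scripts to look and compute and a tool call to move; the robot and the scene stay as the last step left them, time stands still between calls to the robot, and variables do not carry over. Pictures are saved under pics/ and viewed, at most 10 in all, crops included, and the job is handed in when it is done.

Besides the shell and the picture viewer there is one more tool, called in YAML: its name, and indented under it one key for each argument. drive_tool: Moves the arm, as the interface text tells. Its arguments: {"type":"object","properties":{"motion":{"type":"array","items":{"type":"object","properties":{"tx":{"type":"number"},"ty":{"type":"number"},"tz":{"type":"number"},"ax":{"type":"number"},"ay":{"type":"number"},"az":{"type":"number"},"fingers":{"type":"number"}}}}},"required":["motion"]}

```bash
mkdir -p pics
cat > h.py <<'E'
import numpy as np, cv2
from station import monitor, imaging, job, manip
def ray(c,uv,z):
    R=cv2.Rodrigues(np.array(c["rvec"],float))[0];t=np.array(c["tvec"],float).ravel();K=np.array(c["intrinsics"],float)
    d=R.T@np.linalg.inv(K)@np.array([uv[0],uv[1],1.]);o=-R.T@t
    return o+d*(z-o[2])/d[2]
def proj(c,P):
    return cv2.projectPoints(np.array(P,float).reshape(-1,1,3),np.array(c["rvec"],float),np.array(c["tvec"],float),np.array(c["intrinsics"],float),None)[0].reshape(-1,2)
E
python3 - <<'E'
from h import *
for n in("scene","top"):
    c=imaging.camera(n);cv2.imwrite(f"pics/{n}0.png",c["img"]);R=cv2.Rodrigues(np.array(c["rvec"],float))[0];print(n,-R.T@np.array(c["tvec"]).ravel(),R[2])
s=monitor.read_state();print({k:s[k] for k in("time_s","ee_pos","tcp_rot","wrist_force","gripper_width")},manip.hold_point_z)
E
```

```text
scene [ 1.19136143 -0.3984741   0.97647743] [-0.5731385   0.31543464 -0.75631558]
top [ 0.32943214 -0.03353153  1.53637388] [ 0.1249822   0.00676374 -0.99213593]
{'time_s': 0.1, 'ee_pos': array([0.14877169, 0.60637264, 0.23043963]), 'tcp_rot': array([-3.13968553e+00, -3.30254331e-04,  2.90077894e+00]), 'wrist_force': array([ 0.37103039,  0.57104527, -0.17922113]), 'gripper_width': 0.08552367772348092} 0.0187
```

View pics/scene0.png

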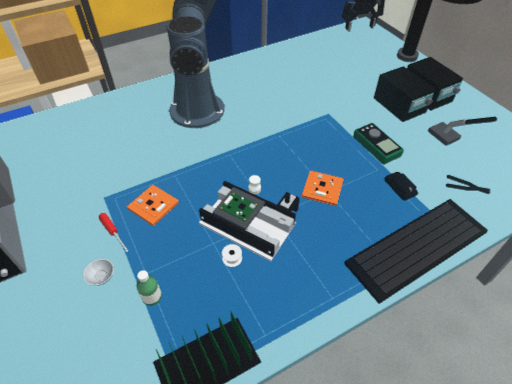

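View pics/top0.png

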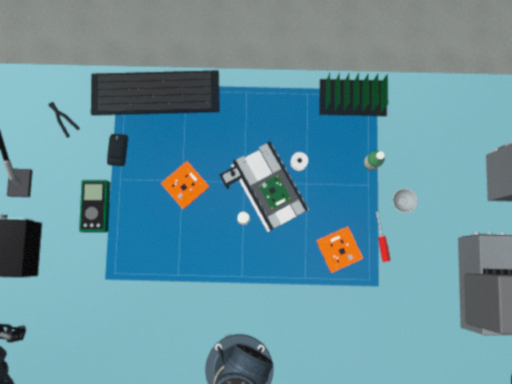

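The fixture is at about (270,187) in the top view, with its bolt at (230,176). There are three carrier-like things: the dark grey one with a green board on the rails (275,190), an orange one at (185,185) and another at (340,249). I choose the one on the rails and check it in a crop.

Run:
```python
from h import *
a=cv2.imread("pics/top0.png")[135:240,210:320];cv2.imwrite("pics/crop1.png",cv2.resize(a,None,fx=5.5,fy=5.5,interpolation=cv2.INTER_CUBIC))
a=cv2.imread("pics/scene0.png")[170:270,190:310];cv2.imwrite("pics/crop2.png",cv2.resize(a,None,fx=6,fy=6,interpolation=cv2.INTER_CUBIC))
```

```text
(no output)
```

View pics/crop1.png

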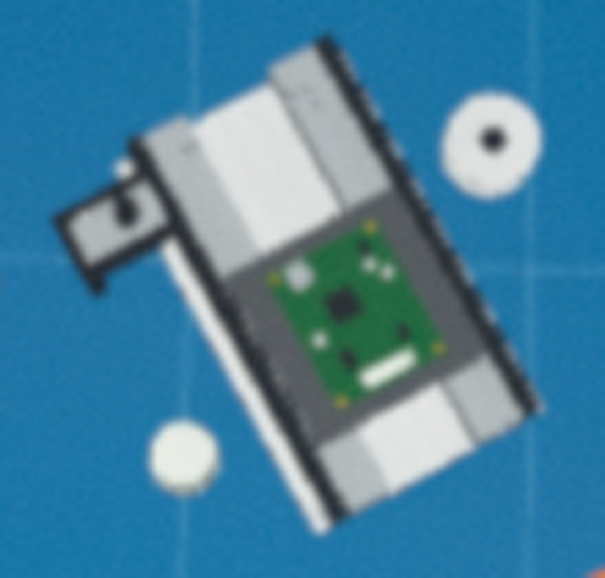

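View pics/crop2.png

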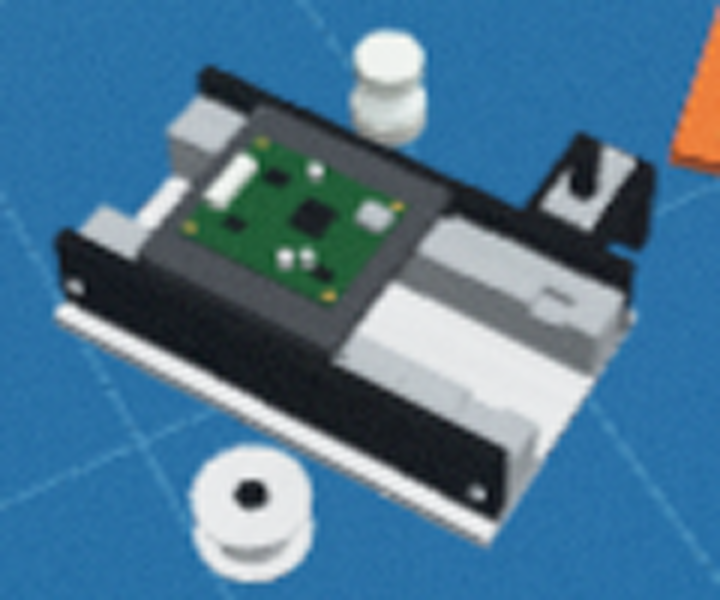

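```bash
cat > fit.py <<'E'
from h import *
from scipy.optimize import least_squares
# name: local (x,y,z), kind f fixture / c carrier / k knob
T=[("f",115,61,60,133,145),("f",-130,61,60,337,512),("f",115,-61,60,326,42),("f",-130,-61,60,535,407),
("c",-55,55,20,320,447),("c",-55,-55,20,482,358),("c",55,55,20,222,278),("c",55,-55,20,387,190),("k",0,0,97.5,127,206)]
S=[("f",-130,-61,60,64,235),("f",115,-61,60,507,447),("f",-130,61,60,206,70),("f",115,61,60,630,260),
("c",-55,55,20,260,108),("c",-55,-55,20,143,250),("c",55,55,20,452,188),("c",55,-55,20,335,355),("k",0,0,97.5,588,150)]
ct=imaging.camera("top");cs=imaging.camera("scene")
def world(p,k,l):
    x,y,w,s,j=p
    l=np.array(l)/1000
    if k=="c": l=l+[s,0,.045]
    if k=="k": l=l+[.075,.0865-j,0]
    return np.array([x+np.cos(w)*l[0]-np.sin(w)*l[1],y+np.sin(w)*l[0]+np.cos(w)*l[1],l[2]])
def res(p,full=False):
    r=[]
    for c,L,o,f in((ct,T,(210,135),5.5),(cs,S,(190,170),6)):
        P=proj(c,[world(p,q[0],q[1:4]) for q in L])
        m=np.array([[o[0]+(q[4]+.5)/f-.5,o[1]+(q[5]+.5)/f-.5] for q in L]);r.append(P-m)
    return np.concatenate(r).ravel()
r=least_squares(res,[.5,-.1,.5,-.04,0],loss="soft_l1")
if __name__=="__main__":
    p=r.x;print(p.round(4),np.degrees(p[2]));print(res(p).reshape(-1,2).round(1).tolist())
    print("push",world(p,"c",(-55,0,14)),"nest",world(p,"f",(50,0,39)),"knob",world(p,"k",(0,0,82.5)))
    print("flux top",ray(ct,(243,217.5),.055),"spool",ray(ct,(299,161),.032))
E
python3 fit.py
```

```text
[ 0.57   -0.0763  0.5355 -0.0347  0.0036] 30.68381249399401
[[-1.1, -1.1], [0.5, 0.7], [-2.2, -1.1], [-1.0, 0.4], [-1.1, -0.1], [0.6, -1.3], [-0.8, -0.3], [0.1, -1.5], [-0.5, -0.0], [-0.9, -0.6], [-0.1, 0.9], [-1.1, -0.3], [0.1, 0.7], [-0.1, -1.4], [-1.5, 0.1], [-0.2, -0.2], [-0.5, -1.2], [-1.0, 0.0]]
push [ 0.49292035 -0.12205144  0.059     ] nest [ 0.6130371  -0.05077723  0.039     ] knob [0.59224635 0.03325172 0.0825    ]
flux top [ 0.45868619 -0.00222555  0.055     ] spool [ 0.64493869 -0.17458681  0.032     ]
```

```bash
cat > go.py <<'E'
import sys
from h import *
from scipy.spatial.transform import Rotation as Ro
s=monitor.read_state();R=Ro.from_euler("xyz",s["tcp_rot"])
x,y,z,w=map(float,sys.argv[1:5])
print("t",s["time_s"],"pos",s["ee_pos"].round(4),"q",np.round(s["q"],2),"F",s["wrist_force"].round(1),"w",round(s["gripper_width"],4))
print("shift",R.inv().apply(np.array([x,y,z])-s["ee_pos"]).round(4),"turn",(R.inv()*Ro.from_euler("xyz",[np.pi,0,w])).as_rotvec().round(3))
E
python3 go.py 0.45 0.2 0.2 0.5355
```

```text
t 0.2 pos [0.1488 0.6066 0.2307] q [ 1.15  0.53  1.43  0.    1.18 -0.18] F [ 0.   0.5 -0.5] w 0.0855
shift [-0.3895 -0.323   0.031 ] turn [-1.000e-03  1.000e-03  2.365e+00]
```

drive_tool:
  motion:
    - {"tx": -0.39, "ty": -0.323, "tz": 0.03, "az": 2.365, "fingers": 0.1}
    - {"tx": -0.39, "ty": -0.323, "tz": 0.03, "az": 2.365, "fingers": 0.1}
    - {"tx": -0.39, "ty": -0.323, "tz": 0.03, "az": 2.365, "fingers": 0.1}
    - {"tx": -0.39, "ty": -0.323, "tz": 0.03, "az": 2.365, "fingers": 0.1}
    - {"tx": -0.39, "ty": -0.323, "tz": 0.03, "az": 2.365, "fingers": 0.1}
    - {"tx": -0.39, "ty": -0.323, "tz": 0.03, "az": 2.365, "fingers": 0.1}
    - {"tx": -0.39, "ty": -0.323, "tz": 0.03, "az": 2.365, "fingers": 0.1}
    - {"tx": -0.39, "ty": -0.323, "tz": 0.03, "az": 2.365, "fingers": 0.1}

```text
invalid input at $.motion[0]: expected keys tx, ty, tz, ax, ay, az, fingers
```

```bash
python3 go.py 0.45 0.1 0.18 0.5355
```

```text
t 0.2 pos [0.1488 0.6066 0.2307] q [ 1.15  0.53  1.43  0.    1.18 -0.18] F [ 0.   0.5 -0.5] w 0.0855
shift [-0.4133 -0.4201  0.0511] turn [-1.000e-03  1.000e-03  2.365e+00]
```

drive_tool:
  motion:
    - {"tx": -0.39, "ty": -0.323, "tz": 0.03, "ax": 0, "ay": 0, "az": 2.365, "fingers": 0.1}
    - {"tx": -0.39, "ty": -0.323, "tz": 0.03, "ax": 0, "ay": 0, "az": 2.365, "fingers": 0.1}
    - {"tx": -0.39, "ty": -0.323, "tz": 0.03, "ax": 0, "ay": 0, "az": 2.365, "fingers": 0.1}
    - {"tx": -0.39, "ty": -0.323, "tz": 0.03, "ax": 0, "ay": 0, "az": 2.365, "fingers": 0.1}
    - {"tx": -0.39, "ty": -0.323, "tz": 0.03, "ax": 0, "ay": 0, "az": 2.365, "fingers": 0.1}
    - {"tx": -0.39, "ty": -0.323, "tz": 0.03, "ax": 0, "ay": 0, "az": 2.365, "fingers": 0.1}
    - {"tx": -0.39, "ty": -0.323, "tz": 0.03, "ax": 0, "ay": 0, "az": 2.365, "fingers": 0.1}
    - {"tx": -0.39, "ty": -0.323, "tz": 0.03, "ax": 0, "ay": 0, "az": 2.365, "fingers": 0.1}

```text
time_s: 0.87
ee_pos: [0.348, 0.338, 0.2116]
tcp_rot: [3.141, -0.0, 1.895]
wrist_force: [0.9, 0.1, -0.4]
gripper_width: 0.0387
grasp_force: 0.0
```

```bash
python3 go.py 0.45 0.1 0.18 0.5355
```

```text
t 0.8667 pos [0.348  0.338  0.2116] q [ 0.54  0.37  1.8  -0.    0.97  0.22] F [ 0.9  0.1 -0.4] w 0.0387
shift [-0.2581  0.0208  0.0316] turn [ 0.   -0.    1.36]
```

drive_tool:
  motion:
    - {"tx": -0.27, "ty": 0.02, "tz": 0.03, "ax": 0, "ay": 0, "az": 1.36, "fingers": 0.1}
    - {"tx": -0.27, "ty": 0.02, "tz": 0.03, "ax": 0, "ay": 0, "az": 1.36, "fingers": 0.1}
    - {"tx": -0.27, "ty": 0.02, "tz": 0.03, "ax": 0, "ay": 0, "az": 1.36, "fingers": 0.1}
    - {"tx": -0.27, "ty": 0.02, "tz": 0.03, "ax": 0, "ay": 0, "az": 1.36, "fingers": 0.1}
    - {"tx": -0.27, "ty": 0.02, "tz": 0.03, "ax": 0, "ay": 0, "az": 1.36, "fingers": 0.1}
    - {"tx": -0.27, "ty": 0.02, "tz": 0.03, "ax": 0, "ay": 0, "az": 1.36, "fingers": 0.1}
    - {"tx": -0.27, "ty": 0.02, "tz": 0.03, "ax": 0, "ay": 0, "az": 1.36, "fingers": 0.1}
    - {"tx": -0.27, "ty": 0.02, "tz": 0.03, "ax": 0, "ay": 0, "az": 1.36, "fingers": 0.1}

```text
time_s: 1.53
ee_pos: [0.4566, 0.0866, 0.1813]
tcp_rot: [3.139, -0.0, 0.889]
wrist_force: [-0.5, 0.1, 0.3]
gripper_width: 0.0382
grasp_force: 0.0
```

```bash
python3 go.py 0.45 -0.1475 0.12 0.5355
```

```text
t 1.5333 pos [0.4566 0.0866 0.1813] q [-0.05  0.39  1.88 -0.    0.87  0.63] F [-0.5  0.1  0.3] w 0.0382
shift [-0.1859  0.1423  0.0616] turn [ 0.002 -0.001  0.354]
```

drive_tool:
  motion:
    - {"tx": -0.186, "ty": 0.142, "tz": 0.02, "ax": 0, "ay": 0, "az": 0.354, "fingers": 0.1}
    - {"tx": -0.186, "ty": 0.142, "tz": 0.02, "ax": 0, "ay": 0, "az": 0.354, "fingers": 0.1}
    - {"tx": -0.186, "ty": 0.142, "tz": 0.02, "ax": 0, "ay": 0, "az": 0.354, "fingers": 0.1}
    - {"tx": -0.186, "ty": 0.142, "tz": 0.04, "ax": 0, "ay": 0, "az": 0.354, "fingers": 0.1}
    - {"tx": -0.186, "ty": 0.142, "tz": 0.06, "ax": 0, "ay": 0, "az": 0.354, "fingers": 0.1}
    - {"tx": -0.186, "ty": 0.142, "tz": 0.06, "ax": 0, "ay": 0, "az": 0.354, "fingers": 0.1}
    - {"tx": -0.186, "ty": 0.142, "tz": 0.06, "ax": 0, "ay": 0, "az": 0.354, "fingers": 0.1}
    - {"tx": -0.186, "ty": 0.142, "tz": 0.06, "ax": 0, "ay": 0, "az": 0.354, "fingers": 0.1}

```text
time_s: 2.2
ee_pos: [0.449, -0.1447, 0.1206]
tcp_rot: [-3.14, 0.001, 0.543]
wrist_force: [0.1, 0.2, 0.5]
gripper_width: 0.0384
grasp_force: 0.0
```

```bash
python3 go.py 0.45 -0.1475 0.05 0.5355
python3 - <<'E'
from h import *
for n,(a,b,c,d) in {"top":(120,250,190,340),"scene":(130,270,170,320)}.items():
    i=imaging.camera(n)["img"][a:b,c:d];cv2.imwrite(f"pics/{n}1.png",cv2.resize(i,None,fx=2.6,fy=2.6,interpolation=cv2.INTER_CUBIC))
a=cv2.imread("pics/top1.png");b=cv2.imread("pics/scene1.png");h=min(len(a),len(b));cv2.imwrite("pics/b1.png",np.hstack([a[:h],b[:h]]))
E
```

```text
t 2.2 pos [ 0.449  -0.1447  0.1206] q [-0.55  0.51  1.91  0.    0.72  0.48] F [0.1 0.2 0.5] w 0.0384
shift [-0.0005  0.0031  0.0706] turn [-0.002  0.001  0.007]
```

View pics/b1.png

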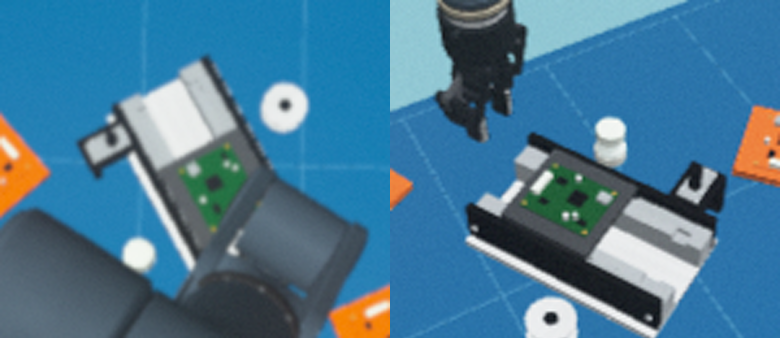

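drive_tool:
  motion:
    - {"tx": 0, "ty": 0.003, "tz": 0.036, "ax": 0, "ay": 0, "az": 0.007, "fingers": 0.1}
    - {"tx": 0, "ty": 0.003, "tz": 0.071, "ax": 0, "ay": 0, "az": 0.007, "fingers": 0.1}
    - {"tx": 0, "ty": 0.003, "tz": 0.071, "ax": 0, "ay": 0, "az": 0.007, "fingers": 0.1}
    - {"tx": 0, "ty": 0.003, "tz": 0.071, "ax": 0, "ay": 0, "az": 0.007, "fingers": 0.1}
    - {"tx": 0.005, "ty": 0.003, "tz": 0.071, "ax": 0, "ay": 0, "az": 0.007, "fingers": 0.1}
    - {"tx": 0.01, "ty": 0.003, "tz": 0.071, "ax": 0, "ay": 0, "az": 0.007, "fingers": 0.1}
    - {"tx": 0.015, "ty": 0.003, "tz": 0.071, "ax": 0, "ay": 0, "az": 0.007, "fingers": 0.1}
    - {"tx": 0.02, "ty": 0.003, "tz": 0.071, "ax": 0, "ay": 0, "az": 0.007, "fingers": 0.1}

```text
time_s: 2.97
ee_pos: [0.4699, -0.1354, 0.0527]
tcp_rot: [3.138, -0.002, 0.54]
wrist_force: [0.5, 0.1, 0.1]
gripper_width: 0.0382
grasp_force: 0.0
```

```bash
python3 go.py 0.493 -0.122 0.05 0.5355
```

```text
t 2.9667 pos [ 0.4699 -0.1354  0.0527] q [-0.51  0.66  1.91  0.    0.57  0.52] F [0.5 0.1 0.1] w 0.0382
shift [0.0267 0.0004 0.0027] turn [ 0.004 -0.002  0.005]
```

drive_tool:
  motion:
    - {"tx": 0.003, "ty": 0, "tz": 0.001, "ax": 0, "ay": 0, "az": 0.004, "fingers": 0.1}
    - {"tx": 0.006, "ty": 0, "tz": 0.002, "ax": 0, "ay": 0, "az": 0.004, "fingers": 0.1}
    - {"tx": 0.009, "ty": 0, "tz": 0.002, "ax": 0, "ay": 0, "az": 0.004, "fingers": 0.1}
    - {"tx": 0.012, "ty": 0, "tz": 0.002, "ax": 0, "ay": 0, "az": 0.004, "fingers": 0.1}
    - {"tx": 0.015, "ty": 0, "tz": 0.002, "ax": 0, "ay": 0, "az": 0.004, "fingers": 0.1}
    - {"tx": 0.018, "ty": 0, "tz": 0.002, "ax": 0, "ay": 0, "az": 0.004, "fingers": 0.1}
    - {"tx": 0.021, "ty": 0, "tz": 0.002, "ax": 0, "ay": 0, "az": 0.004, "fingers": 0.1}
    - {"tx": 0.024, "ty": 0, "tz": 0.002, "ax": 0, "ay": 0, "az": 0.004, "fingers": 0.1}

```text
time_s: 3.63
ee_pos: [0.4881, -0.1231, 0.0485]
tcp_rot: [-3.141, 0.001, 0.536]
wrist_force: [-2.9, -4.1, 2.0]
gripper_width: 0.0385
grasp_force: 2.1
```

```bash
python3 go.py 0.493 -0.122 0.05 0.5355
```

```text
t 3.6333 pos [ 0.4881 -0.1231  0.0485] q [-0.47  0.67  1.87 -0.    0.6   0.57] F [-2.9 -4.1  2. ] w 0.0385
shift [ 0.0048  0.0016 -0.0015] turn [-0.001  0.001  0.   ]
```

drive_tool:
  motion:
    - {"tx": 0.003, "ty": 0.001, "tz": -0.001, "ax": 0, "ay": 0, "az": 0, "fingers": 0.1}
    - {"tx": 0.006, "ty": 0.001, "tz": -0.0015, "ax": 0, "ay": 0, "az": 0, "fingers": 0.1}
    - {"tx": 0.009, "ty": 0.001, "tz": -0.0015, "ax": 0, "ay": 0, "az": 0, "fingers": 0.1}
    - {"tx": 0.012, "ty": 0.001, "tz": -0.0015, "ax": 0, "ay": 0, "az": 0, "fingers": 0.1}

```text
time_s: 3.97
ee_pos: [0.4996, -0.1175, 0.0499]
tcp_rot: [-3.141, 0.0, 0.536]
wrist_force: [-3.3, 0.1, -1.6]
gripper_width: 0.0386
grasp_force: 1.1
```

```bash
python3 go.py 0.493 -0.122 0.05 0.5355
```

```text
t 3.9667 pos [ 0.4996 -0.1175  0.0499] q [-0.45  0.68  1.85  0.    0.62  0.59] F [-3.3  0.1 -1.6] w 0.0386
shift [-0.008   0.0006 -0.0001] turn [-0.001  0.     0.   ]
```

drive_tool:
  motion:
    - {"tx": 0.003, "ty": 0, "tz": 0, "ax": 0, "ay": 0, "az": 0, "fingers": 0.1}
    - {"tx": 0.006, "ty": 0, "tz": 0, "ax": 0, "ay": 0, "az": 0, "fingers": 0.1}
    - {"tx": 0.009, "ty": 0, "tz": 0, "ax": 0, "ay": 0, "az": 0, "fingers": 0.1}
    - {"tx": 0.012, "ty": 0, "tz": 0, "ax": 0, "ay": 0, "az": 0, "fingers": 0.1}
    - {"tx": 0.015, "ty": 0, "tz": 0, "ax": 0, "ay": 0, "az": 0, "fingers": 0.1}
    - {"tx": 0.018, "ty": 0, "tz": 0, "ax": 0, "ay": 0, "az": 0, "fingers": 0.1}
    - {"tx": 0.021, "ty": 0, "tz": 0, "ax": 0, "ay": 0, "az": 0, "fingers": 0.1}
    - {"tx": 0.024, "ty": 0, "tz": 0, "ax": 0, "ay": 0, "az": 0, "fingers": 0.1}

```text
time_s: 4.63
ee_pos: [0.5204, -0.1053, 0.0501]
tcp_rot: [-3.142, 0.0, 0.536]
wrist_force: [-1.0, -2.5, -1.7]
gripper_width: 0.0384
grasp_force: 1.0
```

```bash
python3 go.py 0.493 -0.122 0.05 0.5355
```

```text
t 4.6333 pos [ 0.5204 -0.1053  0.0501] q [-0.41  0.69  1.8  -0.    0.65  0.62] F [-1.  -2.5 -1.7] w 0.0384
shift [-0.0321  0.0003  0.0001] turn [-0.  0.  0.]
```

drive_tool:
  motion:
    - {"tx": 0.003, "ty": 0, "tz": 0, "ax": 0, "ay": 0, "az": 0, "fingers": 0.1}
    - {"tx": 0.006, "ty": 0, "tz": 0, "ax": 0, "ay": 0, "az": 0, "fingers": 0.1}
    - {"tx": 0.009, "ty": 0, "tz": 0, "ax": 0, "ay": 0, "az": 0, "fingers": 0.1}
    - {"tx": 0.012, "ty": 0, "tz": 0, "ax": 0, "ay": 0, "az": 0, "fingers": 0.1}
    - {"tx": 0.015, "ty": 0, "tz": 0, "ax": 0, "ay": 0, "az": 0, "fingers": 0.1}
    - {"tx": 0.018, "ty": 0, "tz": 0, "ax": 0, "ay": 0, "az": 0, "fingers": 0.1}
    - {"tx": 0.021, "ty": 0, "tz": 0, "ax": 0, "ay": 0, "az": 0, "fingers": 0.1}
    - {"tx": 0.024, "ty": 0, "tz": 0, "ax": 0, "ay": 0, "az": 0, "fingers": 0.1}

```text
time_s: 5.3
ee_pos: [0.541, -0.0931, 0.0501]
tcp_rot: [-3.141, 0.0, 0.536]
wrist_force: [-1.9, -0.8, -2.2]
gripper_width: 0.0385
grasp_force: 1.1
```

```bash
python3 go.py 0.493 -0.122 0.05 0.5355
```

```text
t 5.3 pos [ 0.541  -0.0931  0.0501] q [-0.37  0.7   1.76 -0.    0.68  0.66] F [-1.9 -0.8 -2.2] w 0.0385
shift [-0.056   0.0003  0.0001] turn [-0.  0.  0.]
```

drive_tool:
  motion:
    - {"tx": 0.003, "ty": 0, "tz": 0, "ax": 0, "ay": 0, "az": 0, "fingers": 0.1}
    - {"tx": 0.006, "ty": 0, "tz": 0, "ax": 0, "ay": 0, "az": 0, "fingers": 0.1}
    - {"tx": 0.009, "ty": 0, "tz": 0, "ax": 0, "ay": 0, "az": 0, "fingers": 0.1}
    - {"tx": 0.012, "ty": 0, "tz": 0, "ax": 0, "ay": 0, "az": 0, "fingers": 0.1}

```text
time_s: 5.63
ee_pos: [0.5514, -0.087, 0.0501]
tcp_rot: [-3.142, 0.0, 0.536]
wrist_force: [-2.6, -0.7, -2.0]
gripper_width: 0.0382
grasp_force: 1.1
```

drive_tool:
  motion:
    - {"tx": 0.003, "ty": 0, "tz": 0, "ax": 0, "ay": 0, "az": 0, "fingers": 0.1}
    - {"tx": 0.0055, "ty": 0, "tz": 0, "ax": 0, "ay": 0, "az": 0, "fingers": 0.1}

```text
time_s: 5.8
ee_pos: [0.5566, -0.0842, 0.0502]
tcp_rot: [3.141, -0.001, 0.536]
wrist_force: [-0.9, -1.7, -0.3]
gripper_width: 0.0382
grasp_force: 1.4
```

drive_tool:
  motion:
    - {"tx": 0.003, "ty": 0, "tz": 0, "ax": 0, "ay": 0, "az": 0, "fingers": 0.1}

```text
time_s: 5.88
ee_pos: [0.5585, -0.0828, 0.0502]
tcp_rot: [-3.142, 0.001, 0.536]
wrist_force: [-7.6, -4.5, 2.4]
gripper_width: 0.0384
grasp_force: 4.3
```

drive_tool:
  motion:
    - {"tx": 0.003, "ty": 0, "tz": 0, "ax": 0, "ay": 0, "az": 0, "fingers": 0.1}

```text
time_s: 5.97
ee_pos: [0.5585, -0.0822, 0.0502]
tcp_rot: [-3.14, 0.006, 0.537]
wrist_force: [-12.4, -11.9, 7.3]
gripper_width: 0.0388
grasp_force: 8.9
```

drive_tool:
  motion:
    - {"tx": 0.002, "ty": 0, "tz": 0, "ax": 0, "ay": 0, "az": 0, "fingers": 0.1}

```text
time_s: 6.05
ee_pos: [0.5585, -0.0821, 0.0502]
tcp_rot: [-3.139, 0.01, 0.538]
wrist_force: [-16.4, -16.0, 8.0]
gripper_width: 0.0383
grasp_force: 10.8
```

The carrier has stopped hard at about the expected place. I'll back straight off and look.

drive_tool:
  motion:
    - {"tx": -0.008, "ty": 0, "tz": 0, "ax": 0, "ay": 0, "az": 0, "fingers": 0.1}
    - {"tx": -0.025, "ty": 0, "tz": 0, "ax": 0, "ay": 0, "az": 0, "fingers": 0.1}
    - {"tx": -0.05, "ty": 0, "tz": 0, "ax": 0, "ay": 0, "az": 0, "fingers": 0.1}
    - {"tx": -0.08, "ty": 0, "tz": -0.02, "ax": 0, "ay": 0, "az": 0, "fingers": 0.1}
    - {"tx": -0.1, "ty": 0, "tz": -0.06, "ax": 0, "ay": 0, "az": 0, "fingers": 0.1}
    - {"tx": -0.1, "ty": 0, "tz": -0.1, "ax": 0, "ay": 0, "az": 0, "fingers": 0.5}
    - {"tx": -0.1, "ty": 0, "tz": -0.12, "ax": 0, "ay": 0, "az": 0, "fingers": 1}
    - {"tx": -0.1, "ty": 0, "tz": -0.12, "ax": 0, "ay": 0, "az": 0, "fingers": 1}

```text
time_s: 6.72
ee_pos: [0.4807, -0.1333, 0.1754]
tcp_rot: [3.13, -0.008, 0.535]
wrist_force: [1.6, -0.6, 0.0]
gripper_width: 0.0025
grasp_force: 0.0
```

```bash
python3 - <<'E'
from h import *
o=[]
for n,(a,b,c,d) in {"top":(135,240,210,320),"scene":(165,270,190,310)}.items():
    i=imaging.camera(n)["img"][a:b,c:d];o.append(cv2.resize(i,None,fx=3.4,fy=3.4,interpolation=cv2.INTER_CUBIC))
cv2.imwrite("pics/b2.png",np.hstack(o))
import fit
p=fit.r.x.copy()
for nm,c in(("top",fit.ct),("scene",fit.cs)):
  for dz in(.045,.039):
    p2=p.copy();p2[3]=.05
    w=[fit.world(p2,"c",(x,y,20)) for x in(-55,55) for y in(55,-55)]
    w=np.array(w);w[:,2]+=dz-.045
    off=np.array((210,135) if nm=="top" else (190,165));q=(proj(c,w)-off)*3.4
    if nm=="scene":q[:,0]+=374
    print(nm,dz,q.round(0).tolist())
E
python3 go.py 0.5 -0.1 0.15 0.5355
```

```text
top 0.045 [[147.0, 193.0], [252.0, 135.0], [88.0, 89.0], [193.0, 32.0]]
top 0.039 [[147.0, 194.0], [252.0, 136.0], [88.0, 91.0], [192.0, 33.0]]
scene 0.045 [[603.0, 110.0], [534.0, 200.0], [716.0, 162.0], [652.0, 258.0]]
scene 0.039 [[603.0, 114.0], [535.0, 204.0], [716.0, 166.0], [652.0, 262.0]]
t 6.9167 pos [ 0.4765 -0.1308  0.1693] q [-0.49  0.45  1.82  0.    0.88  0.54] F [-0.1  0.2 -0.4] w 0.0004
shift [ 0.0359 -0.0145  0.0194] turn [-0.001  0.     0.   ]
```

View pics/b2.png

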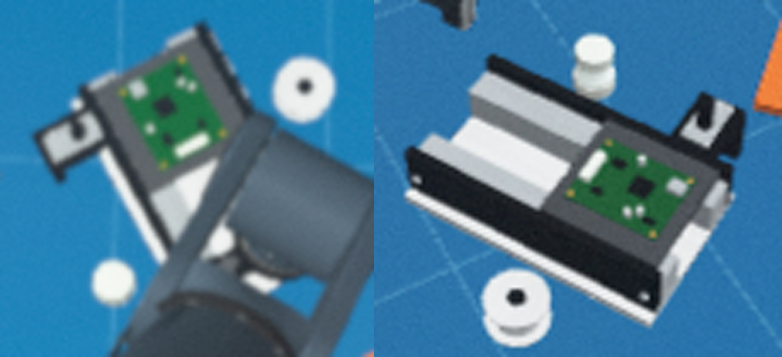

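The carrier now lies at the far end. In the scene view its rear corner is at about (604,118), its right edge is below the guide top, and both agree with the seated prediction and the hard stop. Next is the bolt, with the knob at about (705,118). I'll go to a point beyond the knob with the hand turned a quarter.

```bash
python3 go.py 0.5702 0.0704 0.16 2.106
```

```text
t 6.9167 pos [ 0.4765 -0.1308  0.1693] q [-0.49  0.45  1.82  0.    0.88  0.54] F [-0.1  0.2 -0.4] w 0.0004
shift [ 0.1833 -0.1252  0.0094] turn [-1.00e-03 -1.00e-03 -1.57e+00]
```

drive_tool:
  motion:
    - {"tx": 0.183, "ty": -0.125, "tz": 0.009, "ax": 0, "ay": 0, "az": -1.57, "fingers": 1}
    - {"tx": 0.183, "ty": -0.125, "tz": 0.009, "ax": 0, "ay": 0, "az": -1.57, "fingers": 1}
    - {"tx": 0.183, "ty": -0.125, "tz": 0.009, "ax": 0, "ay": 0, "az": -1.57, "fingers": 1}
    - {"tx": 0.183, "ty": -0.125, "tz": 0.009, "ax": 0, "ay": 0, "az": -1.57, "fingers": 1}
    - {"tx": 0.183, "ty": -0.125, "tz": 0.009, "ax": 0, "ay": 0, "az": -1.57, "fingers": 1}
    - {"tx": 0.183, "ty": -0.125, "tz": 0.009, "ax": 0, "ay": 0, "az": -1.57, "fingers": 1}
    - {"tx": 0.183, "ty": -0.125, "tz": 0.009, "ax": 0, "ay": 0, "az": -1.57, "fingers": 1}
    - {"tx": 0.183, "ty": -0.125, "tz": 0.009, "ax": 0, "ay": 0, "az": -1.57, "fingers": 1}

```text
time_s: 7.58
ee_pos: [0.5696, 0.0718, 0.1585]
tcp_rot: [-3.138, -0.0, 1.545]
wrist_force: [-0.5, -0.6, 0.8]
gripper_width: 0.0005
grasp_force: 0.0
```

```bash
python3 go.py 0.5702 0.0704 0.16 2.106
```

```text
t 7.5833 pos [0.5696 0.0718 0.1585] q [-0.07  0.55  1.63  0.    0.96 -0.04] F [-0.5 -0.6  0.8] w 0.0005
shift [-0.0014  0.0006 -0.0015] turn [-0.004 -0.002 -0.561]
```

Turn the rest first, then descend to z 0.076.

drive_tool:
  motion:
    - {"tx": -0.001, "ty": 0.0005, "tz": 0, "ax": 0, "ay": 0, "az": -0.56, "fingers": 1}
    - {"tx": -0.001, "ty": 0.0005, "tz": 0, "ax": 0, "ay": 0, "az": -0.56, "fingers": 1}
    - {"tx": -0.001, "ty": 0.0005, "tz": 0.0, "ax": 0, "ay": 0, "az": -0.56, "fingers": 1}
    - {"tx": -0.001, "ty": 0.0005, "tz": 0.01, "ax": 0, "ay": 0, "az": -0.56, "fingers": 1}
    - {"tx": -0.001, "ty": 0.0005, "tz": 0.03, "ax": 0, "ay": 0, "az": -0.56, "fingers": 1}
    - {"tx": -0.001, "ty": 0.0005, "tz": 0.055, "ax": 0, "ay": 0, "az": -0.56, "fingers": 1}
    - {"tx": -0.001, "ty": 0.0005, "tz": 0.075, "ax": 0, "ay": 0, "az": -0.56, "fingers": 1}
    - {"tx": -0.001, "ty": 0.0005, "tz": 0.082, "ax": 0, "ay": 0, "az": -0.56, "fingers": 1}

```text
time_s: 8.25
ee_pos: [0.5675, 0.0691, 0.0743]
tcp_rot: [-3.134, -0.005, 2.096]
wrist_force: [-1.0, -0.2, 0.3]
gripper_width: -0.0
grasp_force: 0.0
```

```bash
python3 go.py 0.5702 0.0704 0.076 2.106
python3 - <<'E'
from h import *
o=[]
for n,(a,b,c,d) in {"top":(135,240,210,320),"scene":(150,255,220,340)}.items():
    i=imaging.camera(n)["img"][a:b,c:d];o.append(cv2.resize(i,None,fx=3.4,fy=3.4,interpolation=cv2.INTER_CUBIC))
cv2.imwrite("pics/b3.png",np.hstack(o))
E
```

```text
t 8.25 pos [0.5675 0.0691 0.0743] q [-0.07  0.68  1.68  0.    0.78 -0.6 ] F [-1.  -0.2  0.3] w -0.0
shift [-0.0002  0.0029 -0.0017] turn [-0.007 -0.005 -0.01 ]
```

View pics/b3.png

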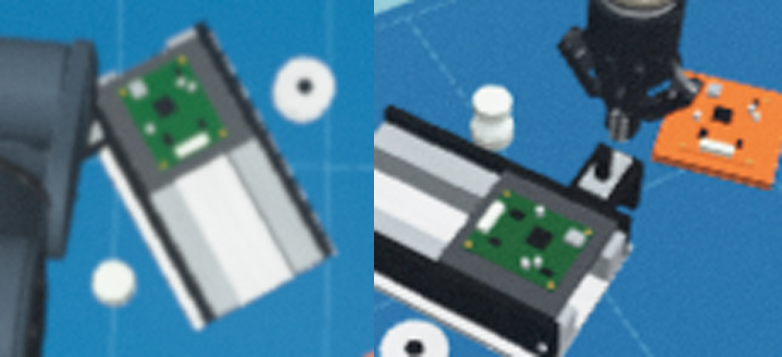

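drive_tool:
  motion:
    - {"tx": -0.004, "ty": 0.001, "tz": -0.001, "ax": 0, "ay": 0, "az": -0.01, "fingers": 1}
    - {"tx": -0.008, "ty": 0.002, "tz": -0.001, "ax": 0, "ay": 0, "az": -0.01, "fingers": 1}
    - {"tx": -0.012, "ty": 0.002, "tz": -0.001, "ax": 0, "ay": 0, "az": -0.01, "fingers": 1}
    - {"tx": -0.016, "ty": 0.002, "tz": -0.001, "ax": 0, "ay": 0, "az": -0.01, "fingers": 1}
    - {"tx": -0.019, "ty": 0.002, "tz": -0.001, "ax": 0, "ay": 0, "az": -0.01, "fingers": 1}
    - {"tx": -0.022, "ty": 0.002, "tz": -0.001, "ax": 0, "ay": 0, "az": -0.01, "fingers": 1}
    - {"tx": -0.025, "ty": 0.002, "tz": -0.001, "ax": 0, "ay": 0, "az": -0.01, "fingers": 1}
    - {"tx": -0.028, "ty": 0.002, "tz": -0.001, "ax": 0, "ay": 0, "az": -0.01, "fingers": 1}

```text
time_s: 9.02
ee_pos: [0.5864, 0.0454, 0.0803]
tcp_rot: [3.142, -0.001, 2.105]
wrist_force: [-1.0, 2.0, 1.3]
gripper_width: -0.0001
grasp_force: 0.9
```

drive_tool:
  motion:
    - {"tx": -0.003, "ty": 0, "tz": 0, "ax": 0, "ay": 0, "az": 0, "fingers": 1}
    - {"tx": -0.006, "ty": 0, "tz": 0, "ax": 0, "ay": 0, "az": 0, "fingers": 1}
    - {"tx": -0.009, "ty": 0, "tz": 0, "ax": 0, "ay": 0, "az": 0, "fingers": 1}

```text
time_s: 9.27
ee_pos: [0.591, 0.0376, 0.0801]
tcp_rot: [-3.141, -0.0, 2.106]
wrist_force: [-0.4, 2.2, 1.1]
gripper_width: -0.0
grasp_force: 0.9
```

```bash
python3 go.py 0.594 0.0299 0.076 2.106
```

```text
t 9.2667 pos [0.591  0.0376 0.0801] q [-0.13  0.69  1.63  0.    0.82 -0.66] F [-0.4  2.2  1.1] w -0.0
shift [-0.0082 -0.0013  0.0041] turn [-0. -0. -0.]
```

drive_tool:
  motion:
    - {"tx": -0.003, "ty": 0, "tz": 0, "ax": 0, "ay": 0, "az": 0, "fingers": 1}
    - {"tx": -0.006, "ty": 0, "tz": 0, "ax": 0, "ay": 0, "az": 0, "fingers": 1}

```text
time_s: 9.43
ee_pos: [0.5941, 0.0323, 0.08]
tcp_rot: [-3.141, -0.0, 2.106]
wrist_force: [-0.6, 2.2, 1.4]
gripper_width: 0.0
grasp_force: 0.9
```

drive_tool:
  motion:
    - {"tx": -0.002, "ty": 0, "tz": 0, "ax": 0, "ay": 0, "az": 0, "fingers": 1}
    - {"tx": -0.004, "ty": 0, "tz": 0, "ax": 0, "ay": 0, "az": 0, "fingers": 1}

```text
time_s: 9.6
ee_pos: [0.5961, 0.0288, 0.08]
tcp_rot: [-3.141, -0.0, 2.106]
wrist_force: [-1.6, 0.5, 1.6]
gripper_width: -0.0001
grasp_force: 0.8
```

drive_tool:
  motion:
    - {"tx": -0.002, "ty": 0, "tz": 0, "ax": 0, "ay": 0, "az": 0, "fingers": 1}

```text
time_s: 9.68
ee_pos: [0.5969, 0.0273, 0.08]
tcp_rot: [-3.141, -0.001, 2.106]
wrist_force: [-3.3, 6.8, 2.9]
gripper_width: -0.0003
grasp_force: 3.8
```

```bash
python3 go.py 0.594 0.0299 0.076 2.106
```

```text
t 9.6833 pos [0.5969 0.0273 0.08  ] q [-0.14  0.69  1.62  0.    0.83 -0.68] F [-3.3  6.8  2.9] w -0.0003
shift [ 0.0037 -0.0012  0.004 ] turn [-0.001 -0.001 -0.   ]
```

Force is rising, so this is probably the end stop. I'll press on a little to confirm.

drive_tool:
  motion:
    - {"tx": -0.002, "ty": 0, "tz": 0, "ax": 0, "ay": 0, "az": 0, "fingers": 1}
    - {"tx": -0.003, "ty": 0, "tz": 0, "ax": 0, "ay": 0, "az": 0, "fingers": 1}

```text
time_s: 9.85
ee_pos: [0.5969, 0.0272, 0.08]
tcp_rot: [-3.14, -0.006, 2.104]
wrist_force: [-3.9, 10.8, 5.2]
gripper_width: 0.0005
grasp_force: 5.7
```

drive_tool:
  motion:
    - {"tx": -0.001, "ty": 0, "tz": 0, "ax": 0, "ay": 0, "az": 0, "fingers": 1}
    - {"tx": -0.001, "ty": 0, "tz": 0, "ax": 0, "ay": 0, "az": 0, "fingers": 1}

```text
time_s: 10.02
ee_pos: [0.5969, 0.0272, 0.08]
tcp_rot: [-3.14, -0.007, 2.104]
wrist_force: [-3.8, 10.7, 4.6]
gripper_width: 0.0001
grasp_force: 5.6
```

That is a firm stop, so I'll retreat straight back, then up and away.

drive_tool:
  motion:
    - {"tx": 0.01, "ty": 0, "tz": 0, "ax": 0, "ay": 0, "az": 0, "fingers": 1}
    - {"tx": 0.035, "ty": 0, "tz": 0, "ax": 0, "ay": 0, "az": 0, "fingers": 1}
    - {"tx": 0.05, "ty": 0, "tz": -0.03, "ax": 0, "ay": 0, "az": 0, "fingers": 1}
    - {"tx": 0.06, "ty": 0, "tz": -0.07, "ax": 0, "ay": 0, "az": 0, "fingers": 1}
    - {"tx": 0.09, "ty": 0, "tz": -0.1, "ax": 0, "ay": 0, "az": 0, "fingers": 1}
    - {"tx": 0.13, "ty": 0, "tz": -0.1, "ax": 0, "ay": 0, "az": 0, "fingers": 1}
    - {"tx": 0.17, "ty": 0, "tz": -0.1, "ax": 0, "ay": 0, "az": 0, "fingers": 1}
    - {"tx": 0.21, "ty": 0, "tz": -0.1, "ax": 0, "ay": 0, "az": 0, "fingers": 1}

```text
time_s: 10.68
ee_pos: [0.4925, 0.2053, 0.1812]
tcp_rot: [3.138, 0.002, 2.105]
wrist_force: [0.3, 0.5, -0.3]
gripper_width: 0.0002
grasp_force: 0.0
```

drive_tool:
  motion:
    - {"tx": 0.02, "ty": 0, "tz": 0, "ax": 0, "ay": 0, "az": 0, "fingers": 1}
    - {"tx": 0.02, "ty": 0, "tz": 0, "ax": 0, "ay": 0, "az": 0, "fingers": 1}
    - {"tx": 0.02, "ty": 0, "tz": 0, "ax": 0, "ay": 0, "az": 0, "fingers": 1}

```text
time_s: 10.93
ee_pos: [0.482, 0.2224, 0.1803]
tcp_rot: [3.14, 0.002, 2.109]
wrist_force: [-0.5, -0.8, 0.9]
gripper_width: 0.0002
grasp_force: 0.0
```

Run:
```python
from h import *
o=[]
for n,(a,b,c,d) in {"top":(135,240,210,320),"scene":(165,270,190,310)}.items():
    i=imaging.camera(n)["img"][a:b,c:d];o.append(cv2.resize(i,None,fx=3.4,fy=3.4,interpolation=cv2.INTER_CUBIC))
cv2.imwrite("pics/b4.png",np.hstack(o))
```

```text
(no output)
```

View pics/b4.png

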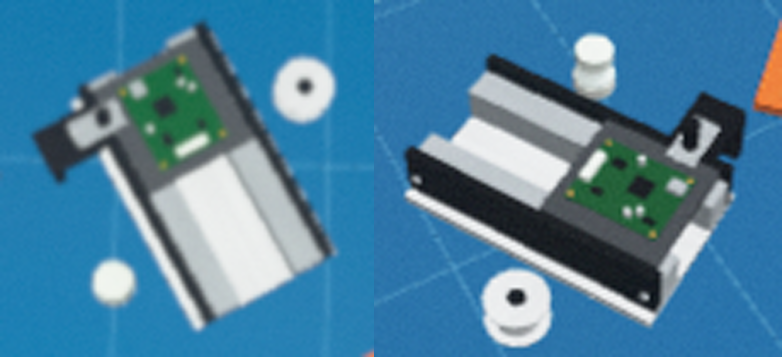

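The tongue reaches over the carrier's left edge at about (120,108) in the top view. The knob has moved about 22 mm, which matches full travel from its start near 3.6 mm. The spool and jar haven't moved.

```bash
python3 -c "
from h import *
print(job.hand_in())"
```

```text
the job is handed in; nothing more can be done
None
```

The carrier is pushed home and seated in its notches, the bolt is against its end stop with its tongue over the carrier's edge, the hand is clear, and I handed the job in at about 11 s; no verdict came back.

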